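# Close the pop-station canisters from the washed stack of lids

## Robot

A 7-joint arm with a two-finger parallel gripper is mounted at the origin on the work surface. World frame = base frame: x ahead of the robot, y to its left, z up, the work surface at z = 0. Lengths are in m, angles in rad, forces in N, time in s.
With the tool pointing down it reaches from about 0.425 to 0.95 m from the base axis. Payload 4.7 kg.
Tool frame: the origin (TCP) lies midway between the tips of the shut fingers; the grasp point (between the pads) lies 19 mm behind it; z points along the fingers, y is the line along which they close (so a half turn about z gives the same grasp; the last joint's range is limited). The gripper opens to 87 mm and grips with 3 to 60 N. Pads are 19 mm wide; open, the fingers measure 117 mm over their backs; the gripper's body (75 mm by 190 mm) begins 51 mm behind the grasp point.
Start: joints at [1.274, 0.469, -0.049, 1.532, 0.024, 1.141, -0.082], TCP at [0.179, -0.651, 0.192] pointing down, gripper open.
Joint ranges: [-2.59, 2.59], [-0.33, 1.99], [-1.39, 1.29], [0.1, 2.45], [-1.04, 4.18], [0.21, 1.99], [-2.66, 2.66]. Speed limits (rad/s): [2.57, 2.57, 3.14, 3.14, 3.14, 3.14, 3.14].

## Interface

Orientations are given as a unit quaternion [w, x, y, z].
In Python, from station import bot gives the robot as it stands.
- The arm moves only by the tool carry_out, never from a script. Its argument "commands" is text: rows parted by semicolons, each of 6 numbers parted by spaces: the shift along the tool's x, y, z in m, then the turn, a rotation vector about the tool's x, y, z in rad. A call has 1 to 10 rows; each row is the pose to reach, as a shift and turn from the pose commanded when the call began, along the tool's axes at that moment; what a row does not reach only later rows make up. A row lasts 1/10 s, in which the tool goes at most 50 mm and 8.59 degrees, less where a joint would pass 70% of its speed; a pose out of reach is approached as far as the arm can. A call with a gripper value outside its range is refused whole. "fingers" is the closure, from 0 (fully open) to 1 (shut), set as the call begins (left out, the last holds). The fingers move at their own pace and stop on an object; "newtons" is the grip in N (left out, the last holds). Time passes only in rows, so rows that repeat a pose let the fingers close. It gives the time, the measured TCP pose, the force, the opening and the grip force at its end, in the units of the state.
- bot.state(): the state, without advancing time (a new reading comes with each control period).
- bot.snapshot(name): name is "scene" or "top" or "wrist"; returns a dict with "color" (400x640x3 uint8, red, green, blue), "fx", "fy", "cx", "cy" (pixels), "k1" (the pictures are not rectified: a ray, as slopes to the right and down, at radius r is drawn at 1 + k1 r^2 times it, then the intrinsics apply), "xyz" and "orientation" of the camera in the world. Camera axes: x right, y down, z forward; pixel columns grow to the right and rows downward; lengths in m; the calibration is good to about 2 mm. A picture is of the moment at which its call begins. There is no depth.
- bot.hand_in(): hands the job in; it is judged then, once.
The state is a dict: "time": time; "joint_pos": joint angles; "qvel": joint speeds; "joint_efforts": joint torques, N m; "tool_pos": TCP position; "orientation": TCP orientation; "contact_force": force on the tool from outside, world axes, zero at the start; "ft_torque": the same for the moment, N m; "opening": finger opening in m; "finger_force": force on a finger pad.
Only numpy, scipy, OpenCV 4.12 (cv2) and the standard library are available. Lean on these libraries where they do the work, as an engineer would, in place of code of your own. Each camera call takes 0.05 s, during which the arm holds its last target. There are 200 camera calls.

## Task

The four washed canister lids are stacked on the round drying mat. Take the stack apart and close the four canisters: each lid goes on the canister it fits (same size, same colour of rim), plug inside, lying flat on the rim and let go. Leave the canisters upright where they stand and do not knock the two ice-pop moulds that stand among them.

Things in the scene. Friction and masses are not known exactly. Their poses are not given: they have to be found in the camera images.
- lid_grey: charcoal round drop-in lid, bottom of the stack, on a fixed pale-green mat (170 mm, 6 mm thick); each lid above stands on the plate of the one below, 30 mm higher. Origin: centre of its plate's underside, z up. Plate 144 mm across, 5 mm thick; on it a cylindrical metal knob 24 mm across, 24 mm tall (z +5 to +29); below it a hollow plug ring 25 mm deep, 118 mm outside tapering to 112 mm, wall 4 mm. 140 g
- lid_blue: slate-blue round drop-in lid, at the start second from the bottom. Origin: centre of the underside of its plate; z up when it lies right way up. Plate 122 mm across and 5 mm thick (z 0 to +5 mm); on its middle a plain upright cylindrical metal knob 24 mm across and 24 mm tall (z +5 to +29 mm) to hold it by; under it a hollow white plug ring, 25 mm deep (z 0 to -25 mm), 96 mm outside diameter at the plate tapering to 90 mm at the foot, wall 4 mm. About 110 g
- lid_cream: cream-coloured round drop-in lid, at the start third from the bottom. Origin: centre of the underside of its plate; z up when it lies right way up. Plate 100 mm across and 5 mm thick (z 0 to +5 mm); on its middle a plain upright cylindrical metal knob 24 mm across and 24 mm tall (z +5 to +29 mm) to hold it by; under it a hollow white plug ring, 25 mm deep (z 0 to -25 mm), 74 mm outside diameter at the plate tapering to 68 mm at the foot, wall 4 mm. About 80 g
- lid_red: brick-red round drop-in lid, at the start the top of the stack. Origin: centre of the underside of its plate; z up when it lies right way up. Plate 80 mm across and 5 mm thick (z 0 to +5 mm); on its middle a plain upright cylindrical metal knob 24 mm across and 24 mm tall (z +5 to +29 mm) to hold it by; under it a hollow white plug ring, 25 mm deep (z 0 to -25 mm), 54 mm outside diameter at the plate tapering to 48 mm at the foot, wall 4 mm. About 60 g
- can_grey: loose open-topped round metal canister with a charcoal band round its rim, holding wooden lolly sticks (these stay more than 30 mm below the rim). Origin: centre of its underside, on the worktop; z up. 128 mm inside diameter, wall 4 mm, 120 mm high; about 700 g. The charcoal lid's plug drops in with 5 mm play all round; closed, the lid's plate lies flat on the rim, its origin 120 mm above this origin
- can_blue: loose open-topped round metal canister with a slate-blue band round its rim, holding white mould caps (these stay more than 30 mm below the rim). Origin: centre of its underside, on the worktop; z up. 106 mm inside diameter, wall 4 mm, 110 mm high; about 550 g. The slate-blue lid's plug drops in with 5 mm play all round; closed, the lid's plate lies flat on the rim, its origin 110 mm above this origin
- can_cream: loose open-topped round metal canister with a cream-coloured band round its rim, holding steel piping nozzles (these stay more than 30 mm below the rim). Origin: centre of its underside, on the worktop; z up. 84 mm inside diameter, wall 4 mm, 100 mm high; about 420 g. The cream-coloured lid's plug drops in with 5 mm play all round; closed, the lid's plate lies flat on the rim, its origin 100 mm above this origin
- can_red: loose open-topped round metal canister with a brick-red band round its rim, holding green and white bag clips (these stay more than 30 mm below the rim). Origin: centre of its underside, on the worktop; z up. 64 mm inside diameter, wall 4 mm, 90 mm high; about 300 g. The brick-red lid's plug drops in with 5 mm play all round; closed, the lid's plate lies flat on the rim, its origin 90 mm above this origin
- mould_a: loose empty four-pop ice mould of clear plastic with four white oblong caps on it, standing near the far side, among the canisters; 168 mm (its x) by 72 mm (its y), 120 mm high overall. Origin: centre of its underside; z up. Not to be disturbed
- mould_b: loose empty four-pop ice mould of clear plastic with four white oblong caps on it, standing towards the robot's right side; 168 mm (its x) by 72 mm (its y), 120 mm high overall. Origin: centre of its underside; z up. Not to be disturbed
There are look-alikes about, which are no part of the job. Leave any yellow look-alike of the lid_blue alone.

How it is judged:
At the end, for the whole second after the job is handed in: Each of the four lids lies on the canister of its own colour: centred within 10 mm, plate within 4 mm of rim height, flat within 0.06 rad, at rest and released; the canisters stand upright (within 0.08 rad) on the worktop and the two moulds stand within 30 mm of where they were (horizontal distance between lid_grey and can_grey below 0.01 m and z of lid_grey in the frame of can_grey between 0.116 and 0.124 m and angle between the z axis of lid_grey and the z axis of can_grey, either way round below 0.06 rad and angle between each of lid_grey, lid_blue, lid_cream, lid_red, mould_a, mould_b's own z axis and vertical below 0.1 rad and angle between each of can_grey, can_blue, can_cream, can_red's own z axis and vertical below 0.08 rad and height (world z) of each of can_grey, can_blue, can_cream, can_red below 0.006 m and linear speed of each of lid_grey, can_grey, lid_blue, can_blue, lid_cream, can_cream, lid_red, can_red below 0.02 m/s and horizontal distance between lid_blue and can_blue below 0.01 m and z of lid_blue in the frame of can_blue between 0.106 and 0.114 m and angle between the z axis of lid_blue and the z axis of can_blue, either way round below 0.06 rad and horizontal distance between lid_cream and can_cream below 0.01 m and z of lid_cream in the frame of can_cream between 0.096 and 0.104 m and angle between the z axis of lid_cream and the z axis of can_cream, either way round below 0.06 rad and horizontal distance between lid_red and can_red below 0.01 m and z of lid_red in the frame of can_red between 0.086 and 0.094 m and angle between the z axis of lid_red and the z axis of can_red, either way round below 0.06 rad and distance of each of mould_a, mould_b from where it was at the start of the episode below 0.03 m); the robot touches nothing.
It fails at once if a canister is shoved more than 40 mm from its place or tipped (distance of any of can_grey, can_blue, can_cream, can_red from where it was at the start of the episode above 0.04 m or angle between any of can_grey, can_blue, can_cream, can_red's own z axis and vertical above 0.3 rad).
It fails at once if an ice-pop mould is shoved more than 30 mm or tipped (distance of any of mould_a, mould_b from where it was at the start of the episode above 0.03 m or angle between any of mould_a, mould_b's own z axis and vertical above 0.3 rad).
It also fails if it takes over 106 s, if anything falls off the work surface, if the arm or the gripper's body presses on something with over 40 N, if the wrist force passes 120 N, or if a joint passes its speed limit or range.

## Working session

There is one attempt and no reset: what is moved stays moved. The work goes in short steps, Python scripts to look and compute and a tool call to move; the robot and the scene stay as the last step left them, time stands still between calls to the robot, and variables do not carry over. Pictures are saved under pics/ and viewed, at most 14 in all, crops included, and the job is handed in when it is done.

Besides the shell and the picture viewer there is one more tool, called after "Emit:" as name(argument=value, ...), one argument or row to a line, values as JSON. carry_out: Moves the arm, as the interface text tells. Its arguments: {"type":"object","properties":{"commands":{"type":"string"},"fingers":{"type":"number"},"newtons":{"type":"number"}},"required":["commands"]}

```bash
ls; mkdir -p pics; python3 - <<'E'
from station import bot
import cv2,pickle
print(bot.state())
for n in("scene","top"):
    s=bot.snapshot(n);pickle.dump(s,open(f"pics/{n}0.pkl","wb"))
    cv2.imwrite(f"pics/{n}0.png",s["color"][:,:,::-1]);print(n,{k:v for k,v in s.items() if k!="color"})
E
```

```text
pics
{'time': 0.0, 'joint_pos': array([ 1.27408738,  0.46946121, -0.04857542,  1.53370441,  0.02409214,
        1.14101845, -0.08229326]), 'qvel': array([ 1.09849436e-03,  4.37074862e-04,  5.63216649e-06,  1.68953581e-03,
        1.14800541e-03, -4.34977662e-04, -1.30657920e-03]), 'joint_efforts': array([-8.43179514e-04, -5.07978523e+01, -8.07093456e-02, -2.36158401e+01,
       -6.12121657e-02,  3.77995439e-02,  1.78967575e-04]), 'tool_pos': array([ 0.17843663, -0.65028824,  0.19108168]), 'orientation': array([-9.88231812e-04,  9.91046490e-01,  1.33513479e-01, -1.71848377e-04]), 'contact_force': array([ 0.56779958, -0.77886516,  0.10843762]), 'ft_torque': array([-0.03404617,  0.0031625 ,  0.01507799]), 'finger_force': 0.0, 'opening': 0.08729609920877295}
scene {'fx': 365.791722582681, 'fy': 365.791722582681, 'cx': 321.45239456300783, 'cy': 196.94823650536938, 'k1': -0.08691571851266054, 'xyz': array([1.32724546, 0.09481097, 0.8490757 ]), 'orientation': array([-0.27579172,  0.58293524,  0.69212384, -0.3241759 ])}
top {'fx': 438.9564809672875, 'fy': 438.9564809672875, 'cx': 321.7190874275969, 'cy': 205.14555118813473, 'k1': -0.07351958193794446, 'xyz': array([ 0.33180935, -0.06102751,  1.23834086]), 'orientation': array([-0.0200512 ,  0.71589909, -0.69713647,  0.03297228])}
```

View pics/top0.png

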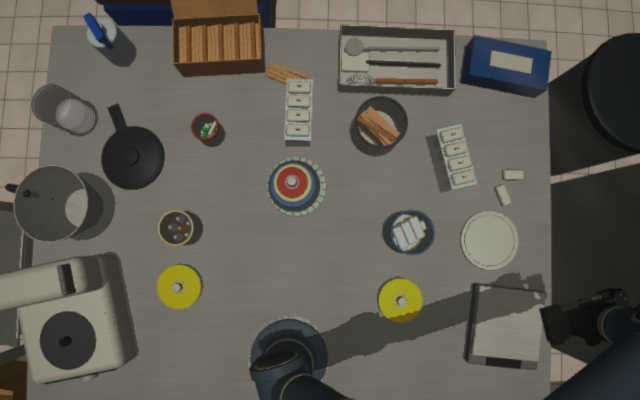

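View pics/scene0.png

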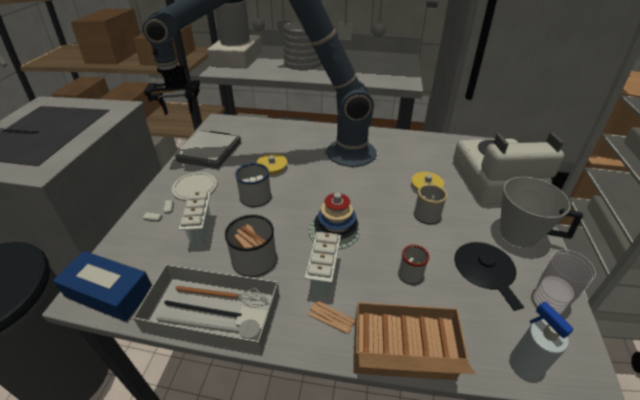

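```bash
python3 - <<'E'
import cv2,numpy as np
a=cv2.imread("pics/top0.png")
R=[(380,125),(409,232),(177,228),(206,127),(295,185),(458,158)]
t=[cv2.resize(a[y-33:y+33,x-33:x+33],(264,264),interpolation=cv2.INTER_CUBIC) for x,y in R]
cv2.imwrite("pics/c1.png",np.vstack([np.hstack(t[:3]),np.hstack(t[3:])]))
E
```

```text
(no output)
```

View pics/c1.png

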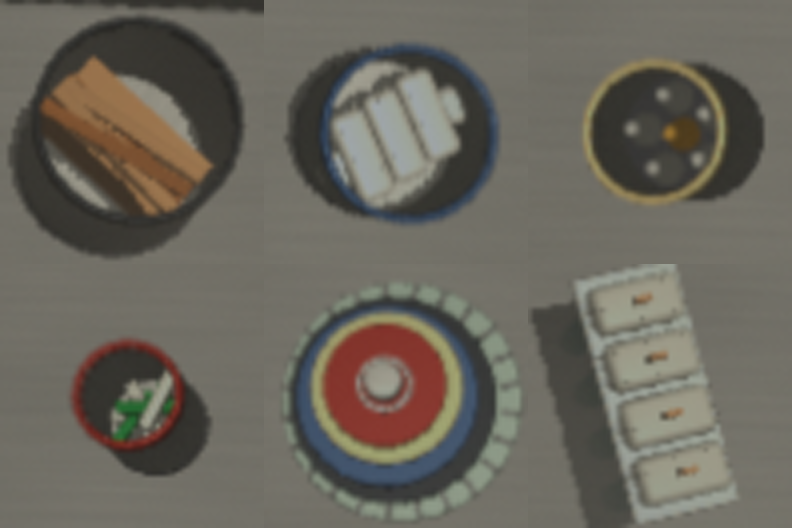

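```bash
cat > h.py <<'E'
import cv2,pickle,numpy as np
from scipy.spatial.transform import Rotation as Ro
def R_(q): return Ro.from_quat(np.r_[q[1:],q[0]])
def ray(s,uv):
    K=np.array([[s["fx"],0,s["cx"]],[0,s["fy"],s["cy"]],[0,0,1]])
    p=cv2.undistortPoints(np.float64(uv).reshape(-1,1,2),K,np.array([s["k1"],0,0,0.]))[:,0]
    return R_(s["orientation"]).apply(np.c_[p,np.ones(len(p))])
def onz(s,uv,z):
    d=ray(s,uv);return s["xyz"]+d*((z-s["xyz"][2])/d[:,2])[:,None]
def circ(P):  # least-squares circle on plane points
    A=np.c_[P[:,:2],np.ones(len(P))];c=np.linalg.lstsq(A,(P[:,:2]**2).sum(1),rcond=None)[0]
    return c[0]/2,c[1]/2,np.sqrt(c[2]+c[0]**2/4+c[1]**2/4)
def mask(s,name):
    h=cv2.cvtColor(s["color"],cv2.COLOR_RGB2HSV).astype(int);H,S,V=h[...,0],h[...,1],h[...,2]
    m={"red":((H<8)|(H>172))&(S>110),"blue":(H>98)&(H<125)&(S>90),"cream":(H>18)&(H<32)&(S>60)&(V>90),"grey":(V<62)&(S<70)}[name]
    return m.astype(np.uint8)
def blob(s,name,u,v,r):
    m=mask(s,name);w=np.zeros_like(m);cv2.circle(w,(int(u),int(v)),int(r),1,-1);m=m*w
    n,l,st,_=cv2.connectedComponentsWithStats(m,connectivity=8)
    m=(l==1+st[1:,4].argmax()).astype(np.uint8)
    c=max(cv2.findContours(m,cv2.RETR_EXTERNAL,cv2.CHAIN_APPROX_NONE)[0],key=len)
    return cv2.convexHull(c)[:,0].astype(float)
E
python3 - <<'E'
from h import *
s=pickle.load(open("pics/top0.pkl","rb"))
for n,u,v,r,z,rad in[("red",206,127,18,.09,36),("cream",177,228,24,.10,46),("blue",409,232,28,.11,57),("grey",380,125,31,.12,68)]:
    print("can",n,np.round(circ(onz(s,blob(s,n,u,v,r),z))*np.array(1000) if 0 else np.array(circ(onz(s,blob(s,n,u,v,r),z)))*1000,1),rad)
for n,z,rad in[("red",.126,40),("cream",.096,50),("blue",.066,61),("grey",.036,72)]:
    print("lid",n,np.round(np.array(circ(onz(s,blob(s,n,292,185,32),z)))*1000,1),rad)
g=cv2.cvtColor(s["color"],cv2.COLOR_RGB2GRAY)
print(onz(s,[(291,181)],.15), onz(s,[(285,78),(313,78),(312,142),(284,142),(437,129),(462,124),(477,184),(451,191)],.12).round(3))
E
```

```text
can red [620.2 236.7  37. ] 36
can cream [349.2 298.5  47.4] 46
can blue [ 351.1 -308.4   49.9] 57
can grey [ 629.2 -223.4   74.3] 68
lid red [473.5  -2.4  37.8] 40
lid cream [476.6  -1.1  47.3] 50
lid blue [473.9  -1.1  58.7] 61
lid grey [474.9  -3.4  68.5] 72
[[ 0.47216508 -0.00167652  0.15      ]] [[ 0.748  0.025  0.12 ]
 [ 0.75  -0.049  0.12 ]
 [ 0.579 -0.051  0.12 ]
 [ 0.577  0.021  0.12 ]
 [ 0.625 -0.377  0.12 ]
 [ 0.641 -0.444  0.12 ]
 [ 0.482 -0.484  0.12 ]
 [ 0.462 -0.415  0.12 ]]
```

Emit:
carry_out(
  commands="0.342 -0.219 -0.14 0 0 0.268;0.342 -0.219 -0.14 0 0 0.268;0.342 -0.219 -0.14 0 0 0.268;0.342 -0.219 -0.14 0 0 0.268;0.342 -0.219 -0.14 0 0 0.268;0.342 -0.219 -0.14 0 0 0.268;0.342 -0.219 -0.14 0 0 0.268;0.342 -0.219 -0.14 0 0 0.268;0.342 -0.219 -0.14 0 0 0.268;0.342 -0.219 -0.14 0 0 0.268",
  fingers=0,
  newtons=25,
)

```text
time: 1.1
tool_pos: [0.4549, -0.3444, 0.3336]
orientation: [-0.0, 1.0, 0.005, 0.002]
contact_force: [0.4, 0.8, -0.5]
opening: 0.0868
finger_force: 0.0
```

```bash
cat >> h.py <<'E'
def snap(n,tag):
    from station import bot
    s=bot.snapshot(n);cv2.imwrite(f"pics/{tag}.png",s["color"][:,:,::-1]);pickle.dump(s,open(f"pics/{tag}.pkl","wb"));return s
E
python3 - <<'E'
from h import *
s=snap("wrist","w1");print(s["xyz"],s["orientation"],s["fx"],s["k1"])
from station import bot
st=bot.state();print(st["tool_pos"],st["orientation"])
E
```

```text
[ 0.52233733 -0.34328049  0.52696667] [ 0.08877856  0.70505416 -0.69798148 -0.0885373 ] 310.3850103070433 -0.0545566310225408
[ 0.45215079 -0.34719464  0.33249663] [6.75785585e-05 9.99996982e-01 2.42262337e-03 4.03731870e-04]
```

View pics/w1.png

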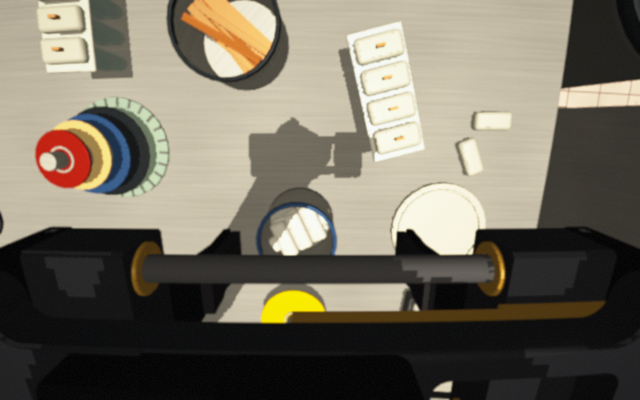

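```bash
python3 - <<'E'
from h import *
s=pickle.load(open("pics/w1.pkl","rb"))
p=lambda *a:print(a[0],np.round(np.array(circ(onz(s,a[1],a[2])))*1000,1),a[3])
p("can blue",blob(s,"blue",297,235,45),.11,57)
p("lid red",blob(s,"red",65,158,45),.126,40)
m=(s["color"].max(2)<50).astype(np.uint8)  # grey can dark
h=cv2.cvtColor(s["color"],cv2.COLOR_RGB2HSV);print(h[40,160:185,2],h[20,165:180,2],h[40:90:4,220,2])
E
```

```text
can blue [ 356.7 -313.6   56.7] 57
lid red [ 4.748e+02 -4.000e-01  3.980e+01] 40
[196 194 196 196 195 195 194 195 194 185 151  98  61  52  42  27  34  57
  74  79  77  79  82  81  82] [187 149  91  59  55  39  23  31  53  71  79  77  78  77  78] [221 245 240 243 241 241 242 243 241 196  55 201 202]
```

Emit:
carry_out(
  commands="0.022 -0.345 0.06 0 0 0;0.022 -0.345 0.06 0 0 0;0.022 -0.345 0.06 0 0 0;0.022 -0.345 0.06 0 0 0;0.022 -0.345 0.06 0 0 0;0.022 -0.345 0.06 0 0 0;0.022 -0.345 0.06 0 0 0;0.022 -0.345 0.06 0 0 0;0.022 -0.345 0.06 0 0 0;0.022 -0.345 0.06 0 0 0",
)

```text
time: 2.15
tool_pos: [0.4724, -0.0068, 0.2718]
orientation: [0.0, 1.0, -0.002, -0.0]
contact_force: [-0.5, -0.3, 0.2]
opening: 0.087
finger_force: 0.0
```

```bash
python3 - <<'E'
from h import *
s=snap("wrist","w2")
from station import bot
st=bot.state();print(st["tool_pos"],st["orientation"])
p=lambda *a:print(a[0],np.round(np.array(circ(onz(s,a[1],a[2])))*1000,1),a[3])
E
```

```text
[ 0.47249021 -0.00681857  0.27187998] [ 3.52392099e-04  9.99997305e-01 -2.27776386e-03 -2.80201086e-04]
```

View pics/w2.png

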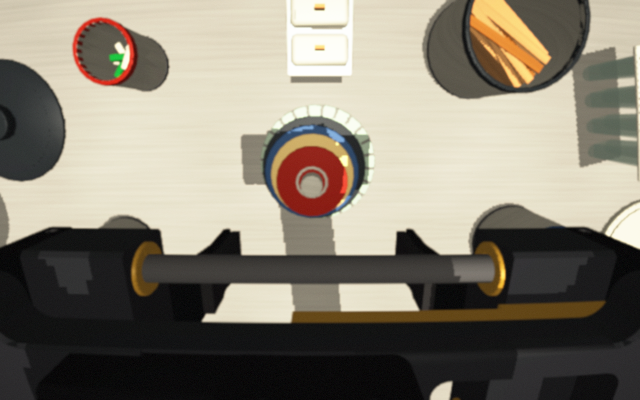

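```bash
cat >> h.py <<'E'
def P(s,name,n,u,v,r,z,rad):
    print(name,n,np.round(np.array(circ(onz(s,blob(s,n,u,v,r),z)))*1000,1),rad)
E
python3 - <<'E'
from h import *
s=pickle.load(open("pics/w2.pkl","rb"))
P(s,"can","red",104,50,40,.09,36)
P(s,"lid","red",312,182,45,.126,40)
g=cv2.cvtColor(s["color"],cv2.COLOR_RGB2GRAY)
c=cv2.HoughCircles(cv2.resize(cv2.GaussianBlur(g,(3,3),0)[150:215,280:345],None,fx=4,fy=4),cv2.HOUGH_GRADIENT,1,200,param1=100,param2=15,minRadius=30,maxRadius=60)
u=c[0,0]/4;print(u, onz(s,[(u[0]+280,u[1]+150)],.15))
c=cv2.HoughCircles(cv2.resize(g[0:110,440:610],None,fx=2,fy=2),cv2.HOUGH_GRADIENT,1,300,param1=100,param2=15,minRadius=105,maxRadius=150);print(c)
for uu in c[0]/2: print("grey",onz(s,[(uu[0]+440,uu[1])],.12), onz(s,[(uu[0]+440+uu[2],uu[1])],.12))
E
```

```text
can red [621.5 238.9  38.2] 36
lid red [474.4   0.6  38.9] 40Traceback (most recent call last):
  File "<stdin>", line 7, in <module>
TypeError: 'NoneType' object is not subscriptable
```

Emit:
carry_out(
  commands="0.002 -0.006 0.1 0 0 0;0.002 -0.006 0.144 0 0 0;0.002 -0.006 0.144 0 0 0;0.002 -0.006 0.144 0 0 0;0.002 -0.006 0.144 0 0 0;0.002 -0.006 0.144 0 0 0",
)

```text
time: 2.8
tool_pos: [0.4768, 0.0012, 0.1306]
orientation: [0.0, 1.0, -0.001, 0.002]
contact_force: [0.8, -0.0, 0.7]
opening: 0.0869
finger_force: 0.0
```

Emit:
carry_out(
  commands="0 0 0 0 0 0;0 0 0 0 0 0;0 0 0 0 0 0;0 0 0 0 0 0;0 0 0 0 0 0;0 0 0 0 0 0;0 0 0 0 0 0;0 0 0 0 0 0",
  fingers=1,
  newtons=25,
)

```text
time: 3.6
tool_pos: [0.4746, 0.0017, 0.1281]
orientation: [0.0, 1.0, -0.0, -0.0]
contact_force: [-0.4, -0.2, 0.3]
opening: 0.0309
finger_force: 0.0
```

Emit:
carry_out(
  commands="0 0 0 0 0 0;0 0 0 0 0 0;0 0 0 0 0 0;0 0 0 0 0 0;0 0 0 0 0 0",
)

```text
time: 4.1
tool_pos: [0.4746, 0.0017, 0.1281]
orientation: [0.0, 1.0, -0.0, 0.0]
contact_force: [0.8, -0.6, -0.2]
opening: 0.0012
finger_force: 0.0
```

```bash
python3 - <<'E'
from h import *
s=snap("wrist","w3");t=snap("scene","s3")
a=s["color"][90:400,160:480,::-1];b=cv2.resize(t["color"][150:270,270:400,::-1],None,fx=2.58,fy=2.58)
h=max(a.shape[0],b.shape[0]);f=lambda i:cv2.copyMakeBorder(i,0,h-i.shape[0],0,0,0)
cv2.imwrite("pics/c3.png",np.hstack([f(a),f(b)]))
E
```

```text
(no output)
```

View pics/c3.png

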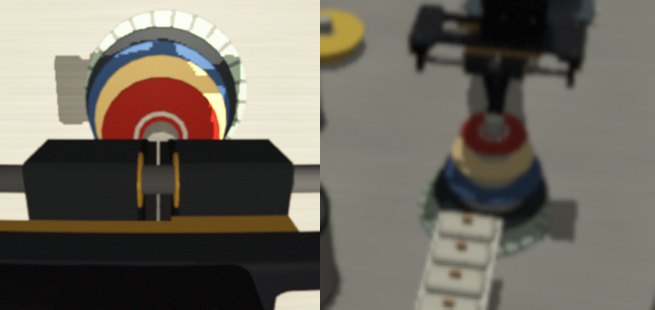

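```bash
cat >> h.py <<'E'
def proj(s,X):
    q=R_(s["orientation"]).inv();K=np.array([[s["fx"],0,s["cx"]],[0,s["fy"],s["cy"]],[0,0,1]])
    return cv2.projectPoints(q.apply(np.float64(X).reshape(-1,3)-s["xyz"]),np.zeros(3),np.zeros(3),K,np.array([s["k1"],0,0,0.]))[0][:,0]
E
python3 - <<'E'
from h import *
X=[(.4746,.0017,.128),(.4746,.0017,.150),(.474,0,.126),(.474,0,.15)]
for n in"ws":
    s=pickle.load(open(f"pics/{n}3.pkl","rb"));print(n,proj(s,X),s["xyz"])
w=pickle.load(open("pics/w3.pkl","rb"));P(w,"","red",320,220,60,.126,40)
s=pickle.load(open("pics/s3.pkl","rb"));P(s,"scene","red",338,203,20,.126,40)
s=pickle.load(open("pics/scene0.pkl","rb"));P(s,"scene0","red",338,203,20,.126,40)
t=snap("top","t3")
cv2.imwrite("pics/c4.png",cv2.resize(np.hstack([t["color"][140:230,240:340,::-1],s["color"][160:250,290:390,::-1]]),None,fx=4,fy=4,interpolation=cv2.INTER_CUBIC))
E
```

```text
w [[318.79016775 227.58077871]
 [318.89918099 240.02701064]
 [321.33683521 227.43092984]
 [321.77720741 240.9776345 ]] [0.54282033 0.00234728 0.32126344]
s [[337.43595599 200.08695718]
 [337.66655856 194.52011   ]
 [336.89225242 200.39996922]
 [337.13615743 194.33500474]] [1.32724546 0.09481097 0.8490757 ]
 red [476.    1.   38.1] 40
scene red [476.9   0.5  38.2] 40
scene0 red [4.777e+02 4.000e-01 3.830e+01] 40
```

View pics/c4.png

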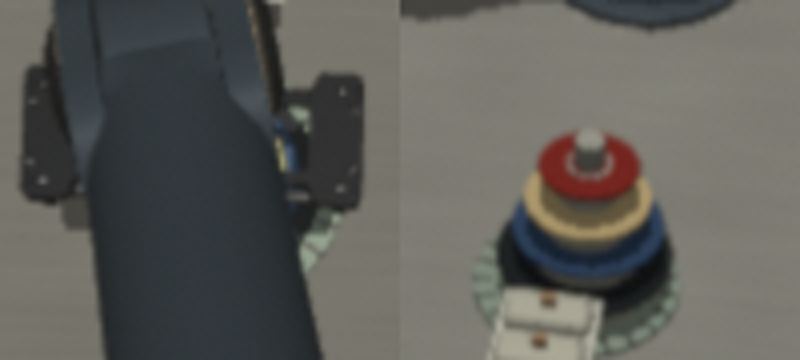

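```bash
python3 - <<'E'
from h import *
s=pickle.load(open("pics/w3.pkl","rb"));t=pickle.load(open("pics/s3.pkl","rb"))
f=lambda i:cv2.resize(np.uint8(255*(i[...,::-1]/255.)**.6),(400,400),interpolation=cv2.INTER_CUBIC)
cv2.imwrite("pics/c5.png",np.hstack([f(s["color"][190:270,280:360]),f(t["color"][160:220,308:368])]))
E
```

```text
(no output)
```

View pics/c5.png

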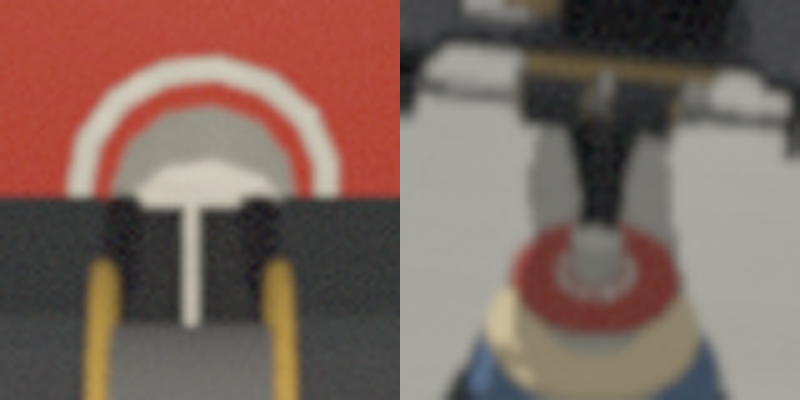

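Emit:
carry_out(
  commands="0 0 -0.02 0 0 0;0 0.0015 -0.02 0 0 0;0 0.0015 -0.02 0 0 0;0 0.0015 -0.02 0 0 0;0 0.0015 -0.01 0 0 0;0 0.0015 0 0 0 0;0 0.0015 0.01 0 0 0;0 0.0015 0.015 0 0 0;0 0.0015 0.015 0 0 0",
  fingers=0.3,
)

```text
time: 5.15
tool_pos: [0.4737, 0.0003, 0.1119]
orientation: [-0.0, 1.0, 0.0, -0.001]
contact_force: [-0.3, 0.3, 0.1]
opening: 0.0585
finger_force: 0.0
```

Emit:
carry_out(
  commands="0 0 0.003 0 0 0;0 0 0.005 0 0 0;0 0 0.005 0 0 0",
)

```text
time: 5.45
tool_pos: [0.4746, 0.0002, 0.1081]
orientation: [0.0, 1.0, -0.0, 0.0]
contact_force: [0.6, -0.3, -0.4]
opening: 0.0607
finger_force: 0.0
```

Emit:
carry_out(
  commands="0 0 0 0 0 0;0 0 0 0 0 0;0 0 0 0 0 0;0 0 0 0 0 0;0 0 0 0 0 0;0 0 0 0 0 0;0 0 0 0 0 0;0 0 0 0 0 0",
  fingers=1,
)

```text
time: 6.25
tool_pos: [0.4746, 0.0002, 0.1082]
orientation: [0.0, 1.0, -0.0, 0.0]
contact_force: [0.3, -0.3, 0.0]
opening: 0.0229
finger_force: 25.0
```

Emit:
carry_out(
  commands="0 0 -0.05 0 0 0;0.04 -0.06 -0.09 0 0 0;0.147 -0.238 -0.1 0 0 0;0.147 -0.238 -0.1 0 0 0;0.147 -0.238 -0.1 0 0 0;0.147 -0.238 -0.1 0 0 0;0.147 -0.238 -0.1 0 0 0;0.147 -0.238 -0.1 0 0 0;0.147 -0.238 -0.1 0 0 0;0.147 -0.238 -0.1 0 0 0",
)

```text
time: 7.25
tool_pos: [0.6212, 0.2364, 0.2075]
orientation: [0.001, 1.0, -0.001, -0.001]
contact_force: [0.8, 0.1, -1.3]
opening: 0.0229
finger_force: 25.0
```

```bash
python3 - <<'E'
from h import *
from station import bot
w=snap("wrist","w6");t=snap("scene","s6");T=snap("top","t6");st=bot.state();print(st["tool_pos"],st["orientation"],st["opening"])
cv2.imwrite("pics/c6.png",np.hstack([w["color"][90:370,180:460,::-1],cv2.resize(t["color"][190:290,360:460,::-1],(280,280))]))
P(T,"top cream","cream",292,185,32,.096,50)
P(T,"top blue","blue",292,185,32,.066,61)
E
```

```text
[0.62152408 0.23641387 0.20818701] [ 5.59176900e-04  9.99999227e-01 -1.11053122e-03  1.17871638e-05] 0.023054787093420872
top cream cream [476.6  -0.8  47.1] 50
top blue blue [473.7  -0.8  59. ] 61
```

View pics/c6.png

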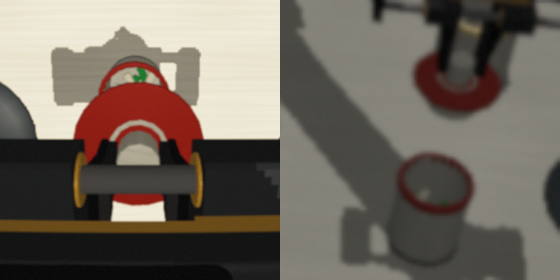

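```bash
python3 - <<'E'
from h import *
w=pickle.load(open("pics/w6.pkl","rb"));t=pickle.load(open("pics/s6.pkl","rb"))
m=mask(w,"red");ys,xs=np.where(m[170:225,250:390]);xs+=250;ys+=170
L=[];
for y in range(178,225):
    q=xs[ys==y]
    if len(q): L+=[(q.min(),y),(q.max(),y)]
L=np.array(L,float)
# keep lid arc: drop can by width continuity
for z in(.221,.226,.231):print(z,np.round(np.array(circ(onz(w,L[L[:,1]>200],z)))*1000,1))
P(t,"scene can","red",360+435/2.8,190+185/2.8,17,.09,36)
P(t,"scene lid","red",360+457/2.8-100,190+75/2.8,20,.226,40) if 0 else None
print(proj(t,[(.621,.238,.09),(.6215,.2364,.226)]))
for z in(.221,.226):P(t,"scene lid","red",*proj(t,[(.6215,.2364,.226)])[0],24,z,40)
P(t,"scene can","red",*proj(t,[(.621,.238,.09)])[0],18,.09,36)
E
```

```text
0.221 [620.6 237.1  39.4]
0.226 [622.5 237.1  38.3]
0.231 [624.4 237.1  37.2]Traceback (most recent call last):
  File "<stdin>", line 11, in <module>
  File "h.py", line 27, in P
    print(name,n,np.round(np.array(circ(onz(s,blob(s,n,u,v,r),z)))*1000,1),rad)
                                              ~~~~^^^^^^^^^^^
  File "h.py", line 20, in blob
    m=(l==1+st[1:,4].argmax()).astype(np.uint8)
            ~~~~~~~~~~~~~~~^^
ValueError: attempt to get argmax of an empty sequence
```

Emit:
carry_out(
  commands="0 -0.0015 0.05 0 0 0;0 -0.0015 0.09 0 0 0;0 -0.0015 0.11 0 0 0;0 -0.0015 0.12 0 0 0;0 -0.0015 0.125 0 0 0;0 -0.0015 0.128 0 0 0;0 -0.0015 0.128 0 0 0",
)

```text
time: 8.1
tool_pos: [0.6223, 0.2399, 0.0812]
orientation: [-0.0, 1.0, -0.0, 0.001]
contact_force: [-0.0, 0.4, -1.2]
opening: 0.0232
finger_force: 25.0
```

Emit:
carry_out(
  commands="0 0 0.002 0 0 0;0 0 0.003 0 0 0;0 0 0.004 0 0 0;0 0 0.004 0 0 0",
)

```text
time: 8.5
tool_pos: [0.6221, 0.2399, 0.0774]
orientation: [-0.0, 1.0, -0.0, 0.001]
contact_force: [-1.4, -1.3, 5.3]
opening: 0.0228
finger_force: 25.0
```

Emit:
carry_out(
  commands="0 0 0 0 0 0;0 0 0 0 0 0;0 0 0 0 0 0;0 0 0 0 0 0;0 0 0 0 0 0;0 0 -0.05 0 0 0;0 0 -0.1 0 0 0;0 0 -0.15 0 0 0;0 0 -0.15 0 0 0",
  fingers=0.3,
)

```text
time: 9.4
tool_pos: [0.6255, 0.2426, 0.235]
orientation: [-0.003, 1.0, -0.0, 0.007]
contact_force: [1.0, 0.2, 0.4]
opening: 0.0609
finger_force: 0.0
```

```bash
python3 - <<'E'
from h import *
from station import bot
w=snap("wrist","w7");print(bot.state()["tool_pos"])
P(w,"red lid","red",*proj(w,[(.622,.239,.09)])[0],60,.095,40)
for z in(.090,.095,.1,.105,.11):P(w,"red lid","red",*proj(w,[(.622,.239,.09)])[0],60,z,40)
E
```

```text
[0.62364761 0.24129817 0.2308407 ]
red lid red [622.5 240.4  39.5] 40
red lid red [621.5 240.4  40.1] 40
red lid red [622.5 240.4  39.5] 40
red lid red [623.5 240.5  38.9] 40
red lid red [624.6 240.5  38.3] 40
red lid red [625.6 240.5  37.7] 40
```

Emit:
carry_out(
  commands="-0.147 0.241 0 0 0 0;-0.147 0.241 0 0 0 0;-0.147 0.241 0 0 0 0;-0.147 0.241 0 0 0 0;-0.147 0.241 0 0 0 0;-0.147 0.241 0 0 0 0;-0.147 0.241 0 0 0 0;-0.147 0.241 0 0 0 0",
)

```text
time: 10.25
tool_pos: [0.4739, -0.0017, 0.2253]
orientation: [-0.0, 1.0, -0.001, -0.001]
contact_force: [0.4, 1.1, 0.1]
opening: 0.0606
finger_force: 0.0
```

```bash
python3 - <<'E'
from h import *
from station import bot
w=snap("wrist","w8");print(bot.state()["tool_pos"],w["xyz"])
P(w,"cream lid","cream",*proj(w,[(.475,0,.09)])[0],70,.096,50)
P(w,"blue lid","blue",*proj(w,[(.475,0,.06)])[0],80,.066,61)
P(w,"red lid","red",*proj(w,[(.622,.239,.09)])[0],60,.095,40)
T=snap("top","t8");P(T,"red lid","red",206,127,22,.095,40)
cv2.imwrite("pics/c8.png",w["color"][...,::-1])
E
```

```text
[ 0.47449023 -0.00057468  0.22553868] [ 0.54238898 -0.00121365  0.41834914]
cream lid cream [476.7   0.8  49.6] 50
blue lid blue [475.6   1.5  60.4] 61
red lid red [620.9 238.4  40.7] 40
red lid red [620.3 236.2  39.2] 40
```

View pics/c8.png

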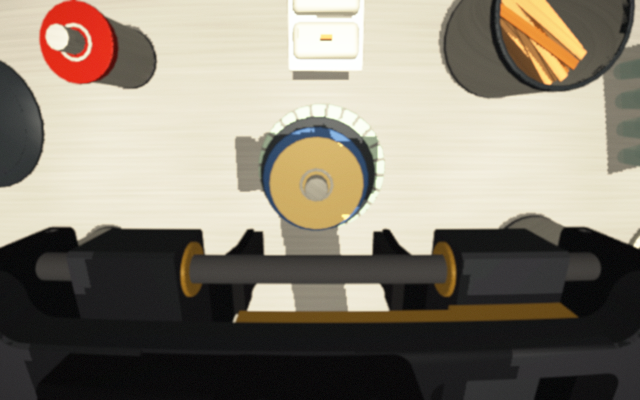

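Emit:
carry_out(
  commands="0.001 -0.001 0.05 0 0 0;0.001 -0.001 0.1 0 0 0;0.001 -0.001 0.13 0 0 0;0.001 -0.001 0.145 0 0 0;0.001 -0.001 0.147 0 0 0;0.001 -0.001 0.147 0 0 0",
)

```text
time: 10.95
tool_pos: [0.476, 0.0011, 0.0789]
orientation: [-0.0, 1.0, 0.001, -0.0]
contact_force: [-0.3, 0.0, -0.5]
opening: 0.0609
finger_force: 0.0
```

Emit:
carry_out(
  commands="0 0 0 0 0 0;0 0 0 0 0 0;0 0 0 0 0 0;0 0 0 0 0 0;0 0 0 0 0 0;0 0 0 0 0 0;0 0 0 0 0 0;0 0 0 0 0 0",
  fingers=1,
)

```text
time: 11.75
tool_pos: [0.4757, -0.0003, 0.0793]
orientation: [0.0, 1.0, -0.0, 0.0]
contact_force: [-1.0, -0.2, 1.4]
opening: 0.0228
finger_force: 25.0
```

Emit:
carry_out(
  commands="0 0 -0.05 0 0 0;0 0 -0.1 0 0 0;-0.04 -0.08 -0.14 0 0 0;-0.08 -0.2 -0.2 0 0 0;-0.08 -0.2 -0.2 0 0 0;-0.08 -0.2 -0.2 0 0 0;-0.08 -0.2 -0.2 0 0 0;-0.08 -0.2 -0.2 0 0 0;-0.08 -0.2 -0.2 0 0 0",
)

```text
time: 12.65
tool_pos: [0.3953, 0.1998, 0.279]
orientation: [0.0, 1.0, 0.001, 0.0]
contact_force: [0.5, -0.3, -1.6]
opening: 0.0229
finger_force: 25.0
```

```bash
python3 - <<'E'
from h import *
from station import bot
w=snap("wrist","w9");print(bot.state()["tool_pos"],bot.state()["opening"])
print(proj(w,[(.35,.298,.1)]))
t=pickle.load(open("pics/scene0.pkl","rb"))
for n,X,r,z in[("red",(.621,.238,.09),18,36),("cream",(.35,.298,.1),20,46),("blue",(.355,-.312,.11),24,57)]:
    try:P(t,"scene",n,*proj(t,[X])[0],r,X[2],z)
    except Exception as e:print(n,e)
try: P(w,"w","cream",*proj(w,[(.35,.298,.1)])[0],45,.1,46)
except Exception as e:print(e)
a=w["color"][100:340,100:420,::-1];b=cv2.resize(t["color"][175:235,395:475,::-1],(320,240),interpolation=cv2.INTER_CUBIC)
cv2.imwrite("pics/c9.png",np.hstack([a,b]))
E
```

```text
[0.39553012 0.19861695 0.27843031] 0.02320552546484807
[[240.01987495 213.99484197]]
scene red [625.3 239.   37.6] 36
scene cream [316.9 302.6  72.5] 46
scene blue [ 366.5 -277.3   22.8] 57
w cream [349.5 293.4  53.7] 46
```

View pics/c9.png

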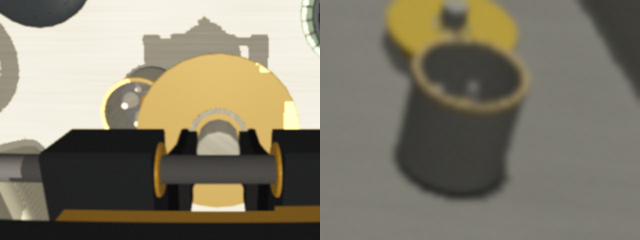

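```bash
python3 - <<'E'
from h import *
from scipy.optimize import least_squares
w=pickle.load(open("pics/w9.pkl","rb"));m=mask(w,"cream")
rows=[(y,np.where(m[y,195:236])[0]) for y in range(178,228)]
L=np.array([(195+x.min(),y) for y,x in rows if len(x) and y>=182],float)
Q=onz(w,L,.1);print(len(L),circ(Q))
fix=lambda Q,R:least_squares(lambda c:np.hypot(Q[:,0]-c[0],Q[:,1]-c[1])-R,Q.mean(0)[:2]+[0,-.03],loss="soft_l1",f_scale=.001)
r=fix(Q,.046);print("can",r.x,np.abs(r.fun).max());r=fix(Q,.045);print("can45",r.x)
L=[]
for y in range(158,225):
    x=np.where(m[y,250:420])[0]
    if len(x):L.append((250+x.max(),y))
L=np.array(L,float);c=[]
for x in range(260,380):
    y=np.where(m[140:220,x])[0]
    if len(y):c.append((x,140+y.min()))
L=np.vstack([L[L[:,1]>175],c]);Z=.2784+.013+.005
Q=onz(w,L,Z);print("lid",circ(Q),fix(Q,.05).x)
print("scene",onz(pickle.load(open("pics/scene0.pkl","rb")),[(432.5,193.2)],.1))
E
```

```text
46 (np.float64(0.3531502952529009), np.float64(0.30368101818112136), np.float64(0.04186454388403933))
can [0.3521468  0.29922921] 0.002491954385068759
can45 [0.35244824 0.30029341]
lid (np.float64(0.3999557009314308), np.float64(0.20027334504559569), np.float64(0.04648295237375033)) [0.47956758 0.17137207]
scene [[0.35278596 0.30141815 0.1       ]]
```

Emit:
carry_out(
  commands="-0.044 -0.101 0 0 0 0;-0.044 -0.101 0 0 0 0;-0.044 -0.101 0 0 0 0;-0.044 -0.101 0.05 0 0 0;-0.044 -0.101 0.1 0 0 0;-0.044 -0.101 0.14 0 0 0;-0.044 -0.101 0.15 0 0 0;-0.044 -0.101 0.155 0 0 0;-0.044 -0.101 0.155 0 0 0;-0.044 -0.101 0.155 0 0 0",
)

```text
time: 13.7
tool_pos: [0.353, 0.3017, 0.1259]
orientation: [-0.001, 1.0, -0.0, 0.002]
contact_force: [0.5, -0.6, -0.6]
opening: 0.0228
finger_force: 25.0
```

Emit:
carry_out(
  commands="0 0 0.01 0 0 0;0 0 0.018 0 0 0;0 0 0.024 0 0 0;0 0 0.028 0 0 0;0 0 0.03 0 0 0;0 0 0.03 0 0 0",
)

```text
time: 14.3
tool_pos: [0.3514, 0.3007, 0.0938]
orientation: [0.0, 1.0, 0.0, -0.0]
contact_force: [0.5, 0.7, -1.4]
opening: 0.0225
finger_force: 25.0
```

Emit:
carry_out(
  commands="0 0 0.002 0 0 0;0 0 0.004 0 0 0;0 0 0.005 0 0 0;0 0 0.005 0 0 0",
)

```text
time: 14.7
tool_pos: [0.3516, 0.3007, 0.089]
orientation: [0.0, 1.0, -0.0, -0.0]
contact_force: [-0.1, -0.5, -1.2]
opening: 0.0231
finger_force: 25.0
```

Emit:
carry_out(
  commands="0 0 0.001 0 0 0;0 0 0.002 0 0 0;0 0 0.002 0 0 0",
)

```text
time: 15.0
tool_pos: [0.3518, 0.3009, 0.0884]
orientation: [0.0, 1.0, -0.0, 0.0]
contact_force: [-2.2, -2.0, 11.1]
opening: 0.0229
finger_force: 25.0
```

Emit:
carry_out(
  commands="0 0 -0.001 0 0 0;0 0 -0.001 0 0 0;0 0 -0.001 0 0 0;0 0 -0.001 0 0 0;0 0 -0.001 0 0 0;0 0 -0.05 0 0 0;0 0 -0.1 0 0 0;0 0 -0.14 0 0 0;0.03 0.03 -0.14 0 0 0;0.06 0.06 -0.14 0 0 0",
  fingers=0.3,
)

```text
time: 16.0
tool_pos: [0.4126, 0.2414, 0.2291]
orientation: [-0.001, 1.0, 0.002, 0.002]
contact_force: [0.3, -0.3, -0.2]
opening: 0.061
finger_force: 0.0
```

Emit:
carry_out(
  commands="0.064 0.24 0 0 0 0;0.064 0.24 0 0 0 0;0.064 0.24 0 0 0 0;0.064 0.24 0 0 0 0;0.064 0.24 0 0 0 0;0.064 0.24 0 0 0 0;0.064 0.24 0 0 0 0;0.064 0.24 0 0 0 0",
)

```text
time: 16.8
tool_pos: [0.4753, 0.0021, 0.227]
orientation: [-0.0, 1.0, 0.001, -0.0]
contact_force: [-0.1, 0.4, 0.2]
opening: 0.0611
finger_force: 0.0
```

```bash
python3 - <<'E'
from h import *
from station import bot
w=snap("wrist","w10");print(bot.state()["tool_pos"])
P(w,"blue lid","blue",*proj(w,[(.475,0,.066)])[0],80,.066,61)
T=snap("top","t10");P(T,"top cream lid","cream",177,228,27,.105,50)
T0=pickle.load(open("pics/top0.pkl","rb"))
t=snap("scene","s10")
P(t,"scene red","red",*proj(t,[(.622,.24,.095)])[0],24,.095,40)
cv2.imwrite("pics/c10.png",np.hstack([cv2.resize(t["color"][170:290,380:460,::-1],(400,600),interpolation=cv2.INTER_CUBIC),cv2.resize(T["color"][180:270,130:190,::-1],(400,600),interpolation=cv2.INTER_CUBIC)]))
E
```

```text
[0.47527659 0.00239207 0.22710436]
blue lid blue [475.7   1.7  60.4] 61
top cream lid cream [351.9 297.8  50. ] 50
scene red red [625.9 238.9  40.2] 40
```

View pics/c10.png

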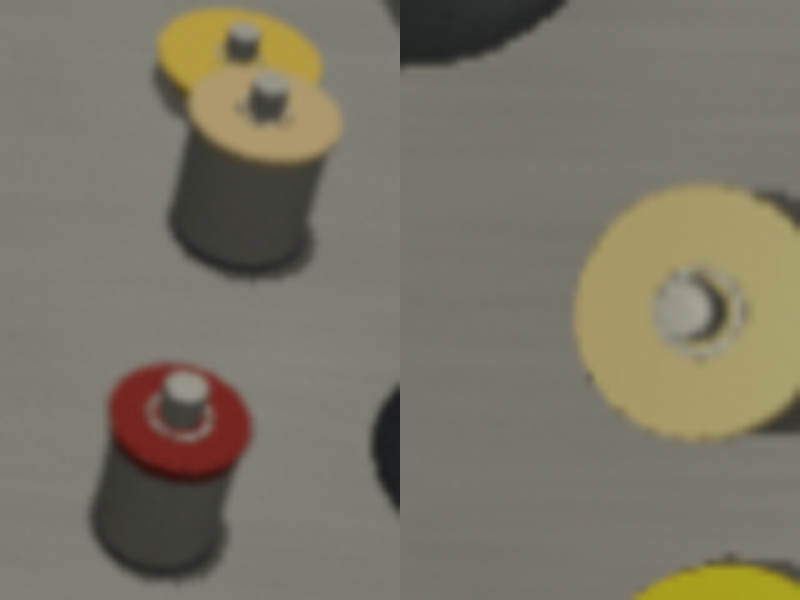

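Emit:
carry_out(
  commands="0 0.001 0.05 0 0 0;0 0.001 0.1 0 0 0;0 0.001 0.14 0 0 0;0 0.001 0.165 0 0 0;0 0.001 0.175 0 0 0;0 0.001 0.178 0 0 0;0 0.001 0.178 0 0 0",
)

```text
time: 17.65
tool_pos: [0.4765, 0.0003, 0.0499]
orientation: [-0.0, 1.0, 0.0, 0.001]
contact_force: [0.6, -0.5, -0.5]
opening: 0.0608
finger_force: 0.0
```

Emit:
carry_out(
  commands="0 0 0 0 0 0;0 0 0 0 0 0;0 0 0 0 0 0;0 0 0 0 0 0;0 0 0 0 0 0;0 0 0 0 0 0;0 0 0 0 0 0;0 0 0 0 0 0",
  fingers=1,
)

```text
time: 18.45
tool_pos: [0.4757, -0.0001, 0.0493]
orientation: [-0.0, 1.0, -0.0, 0.0]
contact_force: [-0.0, 0.1, 2.3]
opening: 0.0225
finger_force: 25.0
```

Emit:
carry_out(
  commands="0 0 -0.05 0 0 0;0 0 -0.1 0 0 0;0 0 -0.15 0 0 0;-0.04 0.1 -0.18 0 0 0;-0.07 0.17 -0.22 0 0 0;-0.07 0.17 -0.22 0 0 0;-0.07 0.17 -0.22 0 0 0;-0.07 0.17 -0.22 0 0 0",
)

```text
time: 19.25
tool_pos: [0.4039, -0.1769, 0.2711]
orientation: [0.002, 1.0, -0.006, 0.001]
contact_force: [1.2, 0.2, -1.7]
opening: 0.0231
finger_force: 25.0
```

```bash
cat >> h.py <<'E'
from scipy.optimize import least_squares
def ring(s,m,X,r0,r1):  # pixels of mask m whose plane point lies in annulus about X -> robust circle
    v,u=np.where(m);Q=onz(s,np.c_[u,v],X[2]);d=np.hypot(Q[:,0]-X[0],Q[:,1]-X[1]);Q=Q[(d>r0)&(d<r1)]
    f=least_squares(lambda c:np.hypot(Q[:,0]-c[0],Q[:,1]-c[1])-c[2],[X[0],X[1],(r0+r1)/2],loss="soft_l1",f_scale=.001)
    a=np.arctan2(Q[:,1]-X[1],Q[:,0]-X[0]);return len(Q),np.histogram(a,8,(-np.pi,np.pi))[0],(f.x*1000).round(1),round(np.median(abs(f.fun))*1000,1)
E
python3 - <<'E'
from h import *
from station import bot
w=snap("wrist","w11");print(bot.state()["tool_pos"])
L=lambda n:pickle.load(open(f"pics/{n}.pkl","rb"))
hb=lambda s:(lambda h:(h[...,0]>98)&(h[...,0]<128)&(h[...,1]>60))(cv2.cvtColor(s["color"],cv2.COLOR_RGB2HSV))
for n in("top0","w1","scene0","w11"):print("blue",n,*ring(L(n),hb(L(n)),(.355,-.312,.11),.042,.068))
for n in("w1","w2","w8","w10","w11"):
    s=L(n);print("grey",n,proj(s,[(.63,-.223,.12)]).round(),*ring(s,s["color"].max(2)<48,(.63,-.224,.12),.055,.078))
for n in("scene0","top0"):
    s=L(n);print("grey",n,*ring(s,s["color"].max(2)<42,(.63,-.224,.12),.055,.078))
E
```

```text
[ 0.40468383 -0.17314381  0.26989919]
blue top0 222 [24 31 26 26 25 28 33 29] [ 353.8 -314.9   55.3] 1.1
blue w1 509 [  0  45 106 116 105  90  47   0] [ 356.6 -313.5   54.9] 1.3
blue scene0 82 [15 10  3 18 16 16  4  0] [ 360.8 -312.    55.9] 2.1
blue w11 1626 [  0  65 161 160 284 752 203   1] [ 355.1 -311.7   55.8] 3.3
grey w1 [[220.  31.]] 345 [ 72  87  31   0   0 115  36   4] [ 638.  -229.8   65.7] 0.7
grey w2 [[524.  35.]] 631 [ 29 143  69   0   0 108 179 103] [ 639.6 -222.2   66. ] 1.0
grey w8 [[561.  25.]] 743 [  2  46 179   0   0 101 282 133] [ 639.  -222.4   66.2] 1.1
grey w10 [[564.  28.]] 870 [  0 217 144   0   0 112 268 129] [ 639.  -221.8   65.8] 1.2
grey w11 [[362. -42.]] 290 [120   5   0   0   0   0  18 147] [ 637.3 -225.9   66.3] 0.7
grey scene0 113 [ 2 23 22 13 13 35  5  0] [ 643.8 -224.4   65.2] 1.5
grey top0 14 [0 0 7 7 0 0 0 0] [ 634.8 -225.7   69.1] 0.7
```

Emit:
carry_out(
  commands="-0.049 0.1395 0 0 0 0;-0.049 0.1395 0 0 0 0;-0.049 0.1395 0 0 0 0;-0.049 0.1395 0 0 0 0;-0.049 0.1395 0.05 0 0 0;-0.049 0.1395 0.09 0 0 0;-0.049 0.1395 0.12 0 0 0;-0.049 0.1395 0.13 0 0 0;-0.049 0.1395 0.135 0 0 0;-0.049 0.1395 0.135 0 0 0",
)

```text
time: 20.3
tool_pos: [0.3574, -0.3094, 0.1345]
orientation: [0.0, 1.0, 0.0, 0.0]
contact_force: [1.5, 0.5, -0.5]
opening: 0.0229
finger_force: 25.0
```

Emit:
carry_out(
  commands="0 0 0.01 0 0 0;0 0 0.018 0 0 0;0 0 0.024 0 0 0;0 0 0.028 0 0 0;0 0 0.031 0 0 0;0 0 0.031 0 0 0",
)

```text
time: 20.9
tool_pos: [0.3563, -0.3096, 0.1028]
orientation: [-0.0, 1.0, -0.0, -0.0]
contact_force: [0.2, 0.4, -1.2]
opening: 0.0229
finger_force: 25.0
```

Emit:
carry_out(
  commands="0 0.002 0 0 0 0;0 0.002 0.002 0 0 0;0 0.002 0.004 0 0 0;0 0.002 0.005 0 0 0;0 0.002 0.0055 0 0 0;0 0.002 0.0055 0 0 0",
)

```text
time: 21.5
tool_pos: [0.3565, -0.3118, 0.0984]
orientation: [0.0, 1.0, -0.0, -0.0]
contact_force: [-2.1, 1.1, 4.6]
opening: 0.0229
finger_force: 25.0
```

Seated with 4.6 N. Release and return to the stack.

Emit:
carry_out(
  commands="0 0 0 0 0 0;0 0 0 0 0 0;0 0 0 0 0 0;0 0 0 0 0 0;0 0 0 0 0 0;0 0 -0.05 0 0 0;0 0 -0.1 0 0 0;0 0 -0.14 0 0 0;0.03 -0.03 -0.14 0 0 0;0.06 -0.06 -0.14 0 0 0",
  fingers=0.3,
)

```text
time: 22.5
tool_pos: [0.4175, -0.2524, 0.2396]
orientation: [0.001, 1.0, -0.002, 0.002]
contact_force: [0.7, 0.3, -0.0]
opening: 0.0604
finger_force: 0.0
```

Emit:
carry_out(
  commands="0.06 -0.251 0 0 0 0;0.06 -0.251 0 0 0 0;0.06 -0.251 0 0 0 0;0.06 -0.251 0 0 0 0;0.06 -0.251 0 0 0 0;0.06 -0.251 0 0 0 0;0.06 -0.251 0 0 0 0;0.06 -0.251 0 0 0 0",
)

```text
time: 23.3
tool_pos: [0.4763, -0.0023, 0.2374]
orientation: [0.0, 1.0, -0.001, -0.0]
contact_force: [0.3, -0.1, -0.5]
opening: 0.0609
finger_force: 0.0
```

```bash
python3 - <<'E'
from h import *
from station import bot
w=snap("wrist","w12");print(bot.state()["tool_pos"])
h=cv2.cvtColor(w["color"],cv2.COLOR_RGB2HSV)
u,v=proj(w,[(.475,0,.036)])[0];print(u,v,h[int(v)-20:int(v)-10:4,int(u)-50:int(u)+50:12,2])
for th in(60,75,90):print(*ring(w,cv2.Canny(h[...,2],60,150)>0,(.475,0,.036),.066,.078))
T=snap("top","t12");P(T,"top blue lid","blue",409,232,32,.115,61)
t=snap("scene","s12");P(t,"scene blue lid","blue",*proj(t,[(.356,-.312,.115)])[0],30,.115,61)
E
```

```text
[ 0.47626635 -0.00281788  0.2374    ]
316.3856444225356 176.1895570902224 [[ 45  45  45  45  46  49  45  45  46]
 [ 43  45  45  46  46  49  45  46  43]
 [ 44  43  46  45 166  63  45  45  44]]
525 [54 65 90 57 65 83 58 53] [ 4.759e+02 -3.000e-01  7.140e+01] 0.7
525 [54 65 90 57 65 83 58 53] [ 4.759e+02 -3.000e-01  7.140e+01] 0.7
525 [54 65 90 57 65 83 58 53] [ 4.759e+02 -3.000e-01  7.140e+01] 0.7
top blue lid blue [ 354.6 -312.4   58.1] 61
scene blue lid blue [ 364.3 -309.5   58.4] 61
```

Emit:
carry_out(
  commands="0 -0.0025 0.05 0 0 0;0 -0.0025 0.1 0 0 0;0 -0.0025 0.15 0 0 0;0 -0.0025 0.19 0 0 0;0 -0.0025 0.21 0 0 0;0 -0.0025 0.216 0 0 0;0 -0.0025 0.218 0 0 0;0 -0.0025 0.218 0 0 0",
)

```text
time: 24.25
tool_pos: [0.4776, 0.0013, 0.0206]
orientation: [0.0, 1.0, -0.001, 0.001]
contact_force: [0.5, -0.3, 0.4]
opening: 0.0605
finger_force: 0.0
```

Emit:
carry_out(
  commands="0 0 0 0 0 0;0 0 0 0 0 0;0 0 0 0 0 0;0 0 0 0 0 0;0 0 0 0 0 0;0 0 0 0 0 0;0 0 0 0 0 0;0 0 0 0 0 0",
  fingers=1,
)

```text
time: 25.05
tool_pos: [0.4767, 0.0013, 0.0198]
orientation: [0.0, 1.0, -0.0, 0.0]
contact_force: [0.4, -1.6, 2.7]
opening: 0.0229
finger_force: 25.0
```

Emit:
carry_out(
  commands="0 0 -0.05 0 0 0;0 0 -0.1 0 0 0;0 0 -0.15 0 0 0;0 0 -0.2 0 0 0;-0.02 0.05 -0.23 0 0 0;-0.02 0.1 -0.23 0 0 0;-0.02 0.12 -0.23 0 0 0;-0.02 0.12 -0.23 0 0 0",
)

```text
time: 25.85
tool_pos: [0.4556, -0.1232, 0.2493]
orientation: [0.001, 1.0, -0.004, -0.0]
contact_force: [-0.0, 0.1, -1.6]
opening: 0.0227
finger_force: 25.0
```

```bash
python3 - <<'E'
from h import *
from station import bot
w=snap("wrist","w13");print(bot.state()["tool_pos"],proj(w,[(.638,-.225,.12)]))
print(*ring(w,w["color"].max(2)<48,(.638,-.225,.12),.057,.077))
E
```

```text
[ 0.45582637 -0.11998885  0.2490399 ] [[424.71147749  -3.24221107]]
485 [ 48 160   0   0   0   0 138 139] [ 637.6 -223.4   65.1] 0.7
```

Emit:
carry_out(
  commands="0.182 0.104 0 0 0 0;0.182 0.104 0 0 0 0;0.182 0.104 0 0 0 0;0.182 0.104 0 0 0 0;0.182 0.104 0 0 0 0;0.182 0.104 0.04 0 0 0;0.182 0.104 0.07 0 0 0;0.182 0.104 0.09 0 0 0;0.182 0.104 0.095 0 0 0;0.182 0.104 0.095 0 0 0",
)

```text
time: 26.9
tool_pos: [0.6382, -0.2205, 0.1537]
orientation: [-0.001, 1.0, 0.001, -0.001]
contact_force: [-0.6, -0.3, -1.2]
opening: 0.0232
finger_force: 25.0
```

```bash
python3 - <<'E'
from h import *
from station import bot
w=snap("wrist","w14");print(bot.state()["tool_pos"])
t=snap("scene","s14");cv2.imwrite("pics/c14.png",np.hstack([cv2.resize(w["color"][60:300,200:440,::-1],(400,400)),cv2.resize(t["color"][180:290,200:310,::-1],(400,400))]))
E
```

```text
[ 0.63907773 -0.22112391  0.15522313]
```

View pics/c14.png

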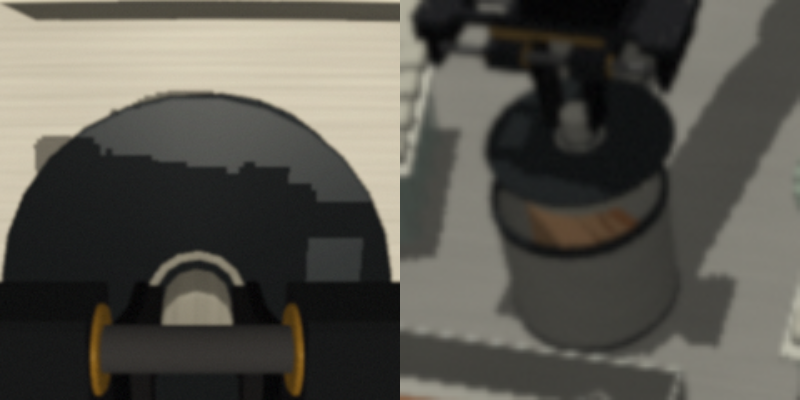

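Emit:
carry_out(
  commands="-0.001 0.002 0 0 0 0;-0.001 0.002 0.01 0 0 0;-0.001 0.002 0.02 0 0 0;-0.001 0.002 0.028 0 0 0;-0.001 0.002 0.034 0 0 0;-0.001 0.002 0.038 0 0 0;-0.001 0.002 0.04 0 0 0;-0.001 0.002 0.04 0 0 0",
)

```text
time: 27.8
tool_pos: [0.638, -0.2247, 0.1148]
orientation: [0.0, 1.0, -0.0, 0.0]
contact_force: [3.0, -2.5, -0.1]
opening: 0.0229
finger_force: 25.0
```

Emit:
carry_out(
  commands="0 0 0.002 0 0 0;0 0 0.003 0 0 0;0 0 0.004 0 0 0;0 0 0.004 0 0 0",
)

```text
time: 28.2
tool_pos: [0.6381, -0.2247, 0.1112]
orientation: [0.0, 1.0, -0.0, 0.001]
contact_force: [3.3, -2.6, 2.2]
opening: 0.0226
finger_force: 25.0
```

Emit:
carry_out(
  commands="0.002 0.002 0 0 0 0;0.002 0.002 0 0 0 0;0.002 0.002 0.001 0 0 0;0.002 0.002 0.002 0 0 0;0.002 0.002 0.002 0 0 0",
)

```text
time: 28.7
tool_pos: [0.6391, -0.2258, 0.1089]
orientation: [-0.0, 1.0, 0.0, -0.001]
contact_force: [-0.5, 0.2, 3.0]
opening: 0.0229
finger_force: 25.0
```

Emit:
carry_out(
  commands="0 0 0 0 0 0;0 0 0.001 0 0 0;0 0 0.001 0 0 0",
)

```text
time: 29.0
tool_pos: [0.6391, -0.2258, 0.1088]
orientation: [-0.0, 1.0, -0.0, -0.0]
contact_force: [-2.8, 0.7, 9.2]
opening: 0.0228
finger_force: 25.0
```

Firmly seated; release and retreat toward the stack side.

Emit:
carry_out(
  commands="0 0 0 0 0 0;0 0 0 0 0 0;0 0 0 0 0 0;0 0 0 0 0 0;0 0 0 0 0 0;0 0 -0.05 0 0 0;0 0 -0.1 0 0 0;0 0 -0.15 0 0 0;0 0 -0.2 0 0 0",
  fingers=0.3,
)

```text
time: 29.9
tool_pos: [0.6392, -0.2261, 0.3097]
orientation: [-0.0, 1.0, -0.0, 0.0]
contact_force: [1.7, -0.0, -0.5]
opening: 0.0606
finger_force: 0.0
```

Emit:
carry_out(
  commands="-0.15 -0.18 0 0 0 0;-0.15 -0.18 0 0 0 0;-0.15 -0.18 0 0 0 0;-0.15 -0.18 0 0 0 0;-0.15 -0.18 0 0 0 0;-0.15 -0.18 0 0 0 0;-0.15 -0.18 0 0 0 0;-0.15 -0.18 0 0 0 0;-0.15 -0.18 0 0 0 0",
)

```text
time: 30.8
tool_pos: [0.4901, -0.0475, 0.3073]
orientation: [-0.0, 1.0, -0.001, -0.0]
contact_force: [0.9, 0.8, 0.7]
opening: 0.061
finger_force: 0.0
```

```bash
python3 - <<'E'
from h import *
w=snap("top","t15");t=snap("scene","s15")
cv2.imwrite("pics/c15.png",np.vstack([cv2.resize(t["color"][150:290,160:460,::-1],(640,299)),cv2.resize(w["color"][90:270,150:490,::-1],(640,299))]))
P(w,"blue","blue",409,232,32,.115,61);P(w,"cream","cream",177,228,27,.105,50);P(w,"red","red",206,127,22,.095,40)
E
```

```text
blue blue [ 354.4 -312.4   58.1] 61
cream cream [351.9 297.8  50. ] 50
red red [620.3 236.3  39.2] 40
```

View pics/c15.png

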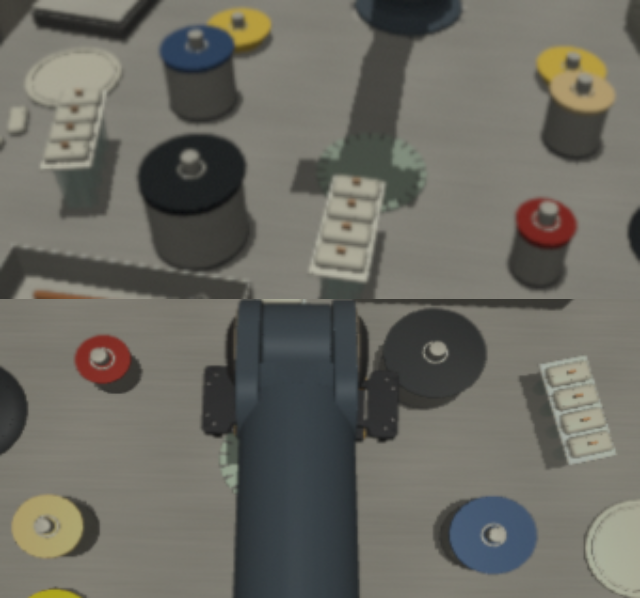

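All four lids lie flat on their own canisters, the moulds stand where they were, and the gripper is clear of everything.

```bash
python3 -c "
from station import bot
print(bot.hand_in())"
```

```text
the job is handed in; nothing more can be done
None
```

All four lids were placed flat on the canisters of their own colour and the job was handed in about 31 s in, with no canister or mould visibly disturbed in the last pictures; the hand-in returned no verdict.

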